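# Bring down the plungers of the gluing press

### The arm

A 6-joint arm with a two-finger parallel gripper is mounted at the origin on a cart in front of the work surface, level with it; the furniture and walls round the work are solid. World frame = base frame: x ahead of the robot, y to its left, z up, the work surface at z = 0. Lengths are in m, angles in rad, forces in N, time in s.
With the tool pointing down it reaches from about 0.275 to 1 m from the base axis. Payload 8.4 kg.
Tool frame: the origin (TCP) lies on the centre line of the jaws, within the pads' length; the fingertips stand 17 mm ahead of it and the grasp point (between the pads) lies 2 mm behind it (bot.tcp_to_tips is the z of the fingertips in the tool frame, in m); z points along the fingers, y is the line along which they close (so a half turn about z gives the same grasp; the last joint's range is limited). The gripper opens to 85 mm and grips with 20 to 120 N. Pads are 22 mm wide; open, the fingers measure 114 mm over their backs; the gripper's body (76 mm by 85 mm) begins 54 mm behind the grasp point. The pads swing forward as they close: fully open they stand 13 mm farther back than shut.
Start: joints at [-1.276, 0.353, 1.633, -0, 1.155, -0.002], TCP at [0.183, -0.598, 0.248] pointing down, gripper open.
Joint ranges: [-2.63, 2.63], [-0.92, 2.1], [0.06, 2.66], [-1.3, 4.44], [0, 2.69], [-3.02, 3.02]. Speed limits (rad/s): [2.22, 2.22, 2.79, 3.14, 3.14, 3.14].

### API

Orientations are given as a unit quaternion [x, y, z, w].
In Python, from workcell import bot, hand, kinematics, get_obs, vision, hand_in gives the robot as it stands. The module is installed in compiled form; this text tells all that it offers. Calls block until the motion is done:
- bot.reach(position, orientation): joint-space move of the TCP to a pose.
- bot.servo_line(position, ori=None, velocity=0.15): straight line of the TCP; ori=None keeps the orientation; velocity is the mean speed in m/s.
- bot.goto_joints(angles): joint-space move.
- hand.move_gripper(opening, strength=None): finger opening in m; strength is the grip in N (None keeps the last); returns when the fingers have stopped.
- bot.dwell(seconds).
- kinematics.solve_ik(position, orientation): joint angles nearest the present ones, or None.
- get_obs(): the state.
- vision.read_camera(name): name is "side" or "top"; returns a dict with "frame" (420x560x3 uint8, red, green, blue), "intrinsics" (3x3 intrinsics, pixels), "view" (4x4, takes a point from world to camera coordinates). Camera axes: x right, y down, z forward; pixel columns grow to the right and rows downward; lengths in m; the calibration is good to about 2 mm. A picture is of the moment at which its call begins. There is no depth.
A pose or a line that the arm cannot do raises bot.IKError and nothing moves.
- hand_in(): hands the job in; it is judged then, once.
The state is a dict: "time_s": time; "joint_pos": joint angles; "joint_vel": joint speeds; "joint_efforts": joint torques, N m; "position": TCP position; "orientation": TCP orientation; "wrist_force": force on the tool from outside, world axes, zero at the start; "ft_torque": the same for the moment, N m; "gripper_width": finger opening in m; "grip_force": force on a finger pad.
Only numpy, scipy, OpenCV 4.12 (cv2) and the standard library are available. Lean on these libraries where they do the work, as an engineer would, in place of code of your own. Each camera call takes 0.05 s, during which the arm holds its last target. There are 200 camera calls.

### The job

On the bridge-gluing press, push the three black plunger knobs down with your fingertips until its rubber foot rests on the bridge blank: first the broadest knob, then the medium one, and last the smallest. Push each lightly from above, without gripping or pulling it up, and leave the tools lying around the press where they are.

Things in the scene. Friction and masses are not known exactly. Their poses are not given: they have to be found in the camera images.
- press: Bridge-gluing press, fixed: plywood board 130 x 290 x 18 mm, a dark bridge blank (36 x 180 x 10 mm) along it and above that an aluminium cross-bar 34 mm wide, top 86 mm up, on wooden posts. Three plungers pass through collars (tops 92 mm up) in a row at -75, 0, +75 mm along y; which is where varies. Origin: centre of the underside; y runs along the bar, x across it.
- broad_top (a point): Centre of the flat top of the broad knob, a round black knob 46 mm in diameter and 16 mm high on a 12 mm steel stem. The three knobs differ only in diameter (46, 34, 24 mm). The top is 140 mm above the bench at joint value 0 and 116 mm above it when the foot rests on the blank.
- broad_plunger (a joint): Travel of the plunger with the broad knob, m: 0 fully up, 0.024 down with its rubber foot resting on the bridge blank. Starts between 0.004 and 0.008. Slides with 3 N of friction plus 20 N per m/s, has no return spring and stays where it is left; 0.024 is a hard stop. The knob itself is sprung on its stem, giving 3 N per mm for up to 8 mm.
- medium_top (a point): Centre of the flat top of the medium knob, a round black knob 34 mm in diameter and 16 mm high on a 12 mm steel stem. The three knobs differ only in diameter (46, 34, 24 mm). The top is 140 mm above the bench at joint value 0 and 116 mm above it when the foot rests on the blank.
- medium_plunger (a joint): Travel of the plunger with the medium knob, m: 0 fully up, 0.024 down with its rubber foot resting on the bridge blank. Starts between 0.004 and 0.008. Slides with 3 N of friction plus 20 N per m/s, has no return spring and stays where it is left; 0.024 is a hard stop. The knob itself is sprung on its stem, giving 3 N per mm for up to 8 mm.
- small_top (a point): Centre of the flat top of the small knob, a round black knob 24 mm in diameter and 16 mm high on a 12 mm steel stem. The three knobs differ only in diameter (46, 34, 24 mm). The top is 140 mm above the bench at joint value 0 and 116 mm above it when the foot rests on the blank.
- small_plunger (a joint): Travel of the plunger with the small knob, m: 0 fully up, 0.024 down with its rubber foot resting on the bridge blank. Starts between 0.004 and 0.008. Slides with 3 N of friction plus 20 N per m/s, has no return spring and stays where it is left; 0.024 is a hard stop. The knob itself is sprung on its stem, giving 3 N per mm for up to 8 mm.
- driver: Loose yellow-handled screwdriver, 27 x 184 x 26 mm, lying in front of the press; origin under its middle, long axis y.
- sanding_block: Loose brown sanding block, 60 x 110 x 24 mm, in front of the press; origin under its middle, long axis y.
- spring_clamp: Loose black spring clamp, 79 x 131 x 17 mm, lying behind the press; origin under its middle, long axis y.
- block_plane: Loose steel block plane, 49 x 160 x 47 mm, standing beside the left (+y) end of the press; origin under its middle, long axis y.

How it is judged:
By the outcome, as a careful person would: the job done as asked, in the order asked, and still so for the second after the job is handed in, with the robot touching nothing.
It also fails if it takes over 40 s, if anything falls off the work surface, if the arm or the gripper's body presses on something with over 40 N, if the wrist force passes 120 N, or if a joint passes its speed limit or range.

## Working session

There is one attempt and no reset: what is moved stays moved. The work goes in short steps, each a Python script; the robot and the scene stay as the last script left them, time stands still between calls to the robot, and variables do not carry over. Pictures are saved under pics/ and viewed, at most 10 in all, crops included, and the job is handed in when it is done.

```bash
mkdir -p pics; python3 - <<'E'
from workcell import *
import cv2,numpy as np
for n in("top","side"):
    c=vision.read_camera(n); cv2.imwrite(f"pics/{n}0.png",c["frame"][:,:,::-1]); print(n,c["intrinsics"].tolist(),np.round(c["view"],4).tolist())
o=get_obs();print(o["time_s"],o["orientation"],o["wrist_force"],bot.tcp_to_tips,o["gripper_width"])
E
```

```text
top [[512.3864449798061, 0.0, 279.0450416137487], [0.0, 512.3864449798061, 199.78959347245595], [0.0, 0.0, 1.0]] [[0.0012, -1.0, -0.0075, -0.153], [-0.9954, -0.0005, -0.0959, 0.4852], [0.0959, 0.0076, -0.9954, 1.0904], [0.0, 0.0, 0.0, 1.0]]
side [[527.8875283106546, 0.0, 272.44913494324277], [0.0, 527.8875283106546, 201.41670607635277], [0.0, 0.0, 1.0]] [[-0.9928, -0.1183, 0.0209, 0.46], [-0.0938, 0.6548, -0.7499, 0.2158], [0.075, -0.7465, -0.6612, 0.7738], [0.0, 0.0, 0.0, 1.0]]
0.1 [ 9.89008853e-01  1.47854882e-01 -1.02453916e-04 -6.41950438e-04] [-0.39608733 -0.03223264  0.20002576] 0.017 0.08548718109316372
```

View pics/top0.png

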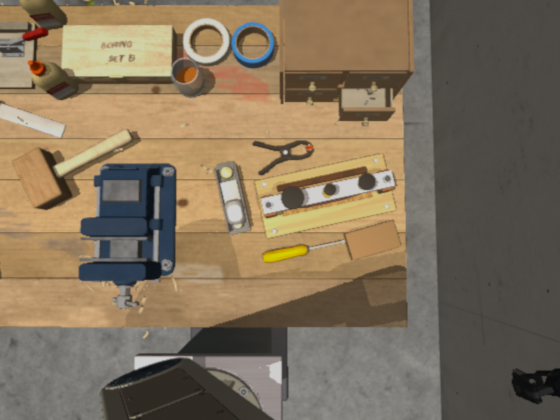

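View pics/side0.png

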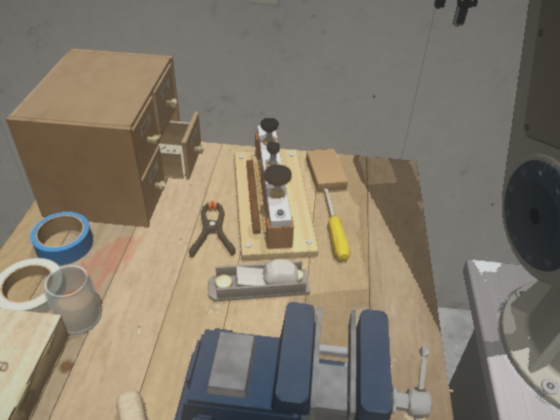

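The top view shows the broad knob at about (292,197), the small one in the middle at (330,190) and the medium one at (367,181). The side view shows them at (278,175), (273,147) and (269,125). Next I'll zoom in to get accurate centres.

```bash
python3 - <<'E'
import cv2,numpy as np
t=cv2.imread("pics/top0.png")[150:230,250:410]; s=cv2.imread("pics/side0.png")[110:200,230:320]
t=cv2.resize(t,None,fx=5,fy=5,interpolation=cv2.INTER_CUBIC)
s=cv2.resize(s,None,fx=6,fy=6,interpolation=cv2.INTER_CUBIC)
cv2.imwrite("pics/t1.png",np.clip(t*1.6,0,255));cv2.imwrite("pics/s1.png",np.clip(s*1.6,0,255))
E
```

```text
[ WARN:0@0.044] global loadsave.cpp:1063 imwrite_ Unsupported depth image for selected encoder is fallbacked to CV_8U.
```

View pics/t1.png

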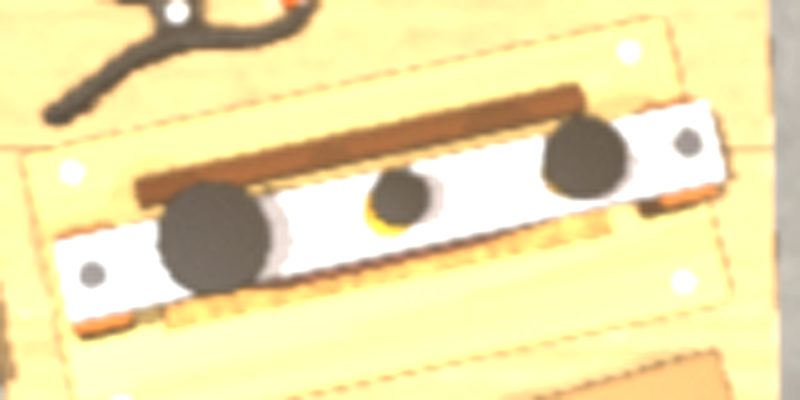

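View pics/s1.png

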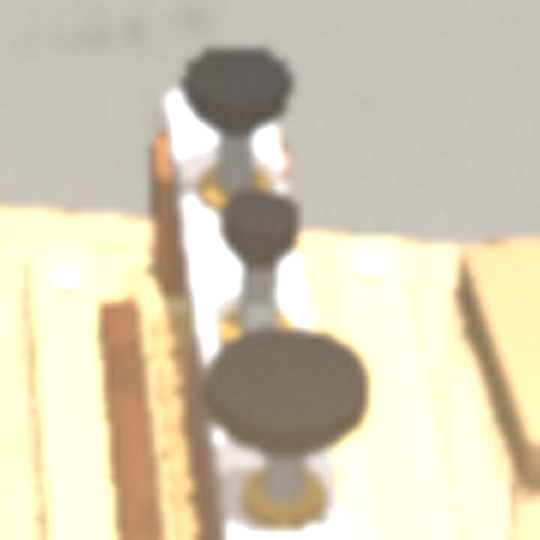

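```bash
cat >h.py <<'E'
from workcell import *
import numpy as np
def ray(cam,px,z):
    V=cam["view"];R,t=V[:3,:3],V[:3,3];C=-R.T@t
    d=R.T@np.linalg.solve(cam["intrinsics"],[px[0],px[1],1]);return C+d*(z-C[2])/d[2]
E
python3 - <<'E'
from h import *
t=vision.read_camera("top"); s=vision.read_camera("side")
ct=lambda p:((p[0]+.5)/5-.5+250,(p[1]+.5)/5-.5+150)
cs=lambda p:((p[0]+.5)/6-.5+230,(p[1]+.5)/6-.5+110)
K=dict(broad=(214,237),medium=(586,157),small=(401,197))
P={k:ray(t,ct(p),.134) for k,p in K.items()}
S=dict(broad=(287,382),medium=(238,77),small=(261,213))
for k in P: print(k,P[k].round(4), "side",ray(s,cs(S[k]),.134).round(4))
print("spacing",[np.linalg.norm(P[a]-P["small"]).round(4) for a in("broad","medium")])
B=[ray(t,ct(p),.088) for p in((91,274),(688,143))];print("bolts",np.round(B,4),np.mean(B,0).round(4))
d=P["broad"]-P["medium"];bar=np.arctan2(d[1],d[0]);print("bar deg",np.degrees(bar))
for a in (0.297,bar-np.pi/2+np.pi/2,bar,bar-np.pi,bar-np.pi/2):
    q=[np.cos(a/2),np.sin(a/2),0,0]
    print(round(a,2),[None if (j:=kinematics.solve_ik(P[k]+[0,0,.05],q)) is None else np.round(j,2).tolist() for k in P])
E
```

```text
broad [ 0.4801 -0.1795  0.134 ] side [ 0.4792 -0.177   0.134 ]
medium [ 0.5117 -0.3253  0.134 ] side [ 0.5106 -0.3235  0.134 ]
small [ 0.4959 -0.2527  0.134 ] side [ 0.4953 -0.2538  0.134 ]
spacing [np.float64(0.0749), np.float64(0.0743)]
bolts [[ 0.4696 -0.1301  0.088 ]
 [ 0.5236 -0.3747  0.088 ]] [ 0.4966 -0.2524  0.088 ]
bar deg 102.22192705945031
0.3 [[-0.36, 0.26, 1.93, -0.0, 0.95, 0.91], [-0.57, 0.39, 1.73, -0.0, 1.02, 0.71], [-0.47, 0.32, 1.84, -0.0, 0.98, 0.8]]
1.78 [[-0.36, 0.26, 1.93, -0.0, 0.95, -0.57], [-0.57, 0.39, 1.73, -0.0, 1.02, -0.78], [-0.47, 0.32, 1.84, -0.0, 0.98, -0.69]]
1.78 [[-0.36, 0.26, 1.93, -0.0, 0.95, -0.57], [-0.57, 0.39, 1.73, -0.0, 1.02, -0.78], [-0.47, 0.32, 1.84, -0.0, 0.98, -0.69]]
-1.36 [[-0.36, 0.26, 1.93, -0.0, 0.95, 2.57], [-0.57, 0.39, 1.73, -0.0, 1.02, 2.36], [-0.47, 0.32, 1.84, -0.0, 0.98, 2.45]]
0.21 [[-0.36, 0.26, 1.93, -0.0, 0.95, 1.0], [-0.57, 0.39, 1.73, -0.0, 1.02, 0.79], [-0.47, 0.32, 1.84, -0.0, 0.98, 0.88]]
```

```bash
cat >>h.py <<'E'
P=dict(broad=(.4798,-.1788),small=(.4957,-.2528),medium=(.5114,-.3248))
A=1.784;Q=[np.cos(A/2),np.sin(A/2),0,0];TIP=bot.tcp_to_tips
def press(k,F=9.):
    x,y=P[k]
    bot.reach([x,y,.165+TIP],Q); bot.dwell(.2)
    f0=get_obs()["wrist_force"][2]
    bot.servo_line([x,y,.142+TIP],velocity=.08)
    bot.servo_line([x,y,.1195+TIP],velocity=.02)
    log=[];z=.1195
    while z>.1085:
        o=get_obs();f=o["wrist_force"][2]-f0;log.append((round(o["position"][2]-TIP,4),round(f,1)))
        if f>F:break
        z-=.001;bot.servo_line([x,y,z+TIP],velocity=.015);bot.dwell(.05)
    print(k,log,get_obs()["wrist_force"].round(1))
    bot.servo_line([x,y,.165+TIP],velocity=.08);print("t",get_obs()["time_s"])
E
python3 - <<'E'
from h import *
hand.move_gripper(0.0,20)
print(get_obs()["time_s"],get_obs()["gripper_width"])
press("broad")
E
```

```text
0.9667 9.980084401859399e-05
broad [(np.float64(0.1195), np.float64(0.5)), (np.float64(0.1185), np.float64(-0.8)), (np.float64(0.1175), np.float64(1.1)), (np.float64(0.1165), np.float64(0.6)), (np.float64(0.1155), np.float64(1.0)), (np.float64(0.1146), np.float64(3.3)), (np.float64(0.1137), np.float64(5.4)), (np.float64(0.1129), np.float64(8.3)), (np.float64(0.1121), np.float64(11.1))] [-2.5 -0.3 12.1]
t 7.975
```

```bash
python3 - <<'E'
from h import *
import cv2
press("medium"); press("small")
x,y=P["small"]; bot.servo_line([x-.15,y,.26+TIP],velocity=.2); bot.reach([.25,-.5,.3],Q)
c=[cv2.resize(vision.read_camera(n)["frame"][r0:r0+130,c0:c0+190,::-1],None,fx=2,fy=2,interpolation=cv2.INTER_CUBIC) for n,r0,c0 in(("top",130,220),("side",110,180))]
cv2.imwrite("pics/end.png",np.hstack(c)); print(get_obs()["time_s"])
E
```

```text
medium [(np.float64(0.1196), np.float64(2.2)), (np.float64(0.1185), np.float64(3.2)), (np.float64(0.1175), np.float64(2.7)), (np.float64(0.1165), np.float64(2.2)), (np.float64(0.1155), np.float64(2.8)), (np.float64(0.1146), np.float64(4.8)), (np.float64(0.1138), np.float64(9.4))] [-1.2  0.7  8.2]
t 13.1333
small [(np.float64(0.1195), np.float64(1.3)), (np.float64(0.1185), np.float64(0.4)), (np.float64(0.1175), np.float64(1.3)), (np.float64(0.1165), np.float64(1.1)), (np.float64(0.1154), np.float64(1.7)), (np.float64(0.1146), np.float64(3.9)), (np.float64(0.1137), np.float64(5.9)), (np.float64(0.1129), np.float64(7.6)), (np.float64(0.1121), np.float64(11.2))] [-1.6  1.4 11.5]
t 18.6583
20.8333
```

View pics/end.png

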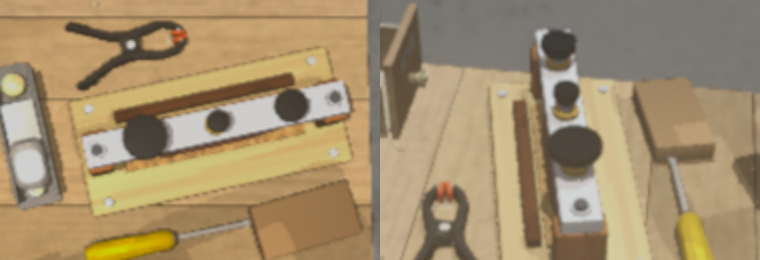

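All three knobs sit equally low in both views: (147,137), (218,122) and (291,105) in the top half of the picture. The tools are undisturbed. On each knob the force rose above the 3 N friction at about 116 mm, which is the hard stop.

```bash
python3 -c "
from workcell import *
print(hand_in())"
```

```text
the job is handed in; nothing more can be done
None
```

I pushed the three plungers down in order (broad, medium, small). By the force readings each foot is on the bridge blank. The tools were left where they lay, and I handed the job in about 21 s into the 40 s limit.

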